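# Turn a round-bottomed gas bottle over and stand it in its ring

## Task

The small aluminium gas bottle has been left upside down on its cap. Lay it on its side in the V cradle and let go of it, then take it again and stand it cap up in the ring of the ring stand, round bottom resting in the ring, upright and centred, and let go. Lower it into place both times rather than dropping it, and do not disturb the other things on the table.

Things in the scene. Friction and masses are not known exactly. Their poses are not given: they have to be found in the camera images.
- bottle_mid (a point): Centre (half-way up, on the axis) of the loose round-bottomed aluminium gas bottle, 122 mm long, 0.22 to 0.45 kg, centre of mass about 9 mm from this point towards the round bottom. Own +z runs along the bottle towards the cap. At the start the bottle stands upside down on its cap on the table, round bottom up (own +z pointing down). Its outline is told under bottle.
- bottle: The same bottle; origin at the tip of its round bottom, +z towards the cap. From the tip along the axis: hemisphere of radius 27 mm from 0 to 27, straight wall 54 mm in diameter from 27 to 92 (white band 46 to 68, red stripe at 73), narrowing shoulder to 104, flat-topped black cap 40 mm in diameter from 104 to 122 mm. bottle_mid is at 61 mm.
- bottle_dome (a point): Centre of the hemisphere of the same bottle's round bottom: on the axis, 27 mm from the tip and 34 mm from bottle_mid. Same axes.
- ring_top (a point): Centre of the upper edge of the blue ring of the fixed ring stand, 50 mm above the table; z up. Ring inner diameter 44 mm, outer 68, 12 mm thick. The seated bottle's hemisphere rests on the ring's inner edge, the hemisphere's centre about 16 mm above this point. Nothing else holds the bottle: friction alone keeps it about as upright as it is let go, and it topples if it leans much.
- ring_stand: The same ring stand: the blue ring stands on three steel pins over a grey disc 90 mm in diameter and 8 mm thick; 50 mm high over all. Origin at the centre of its underside on the table.
- cradle_axis (a point): Mid-way along the V trough of the fixed cradle, 60 mm above the table, where the axis of a bottle lying in it comes to rest. The trough is 60 mm long, level, open at both ends and runs along this point's y; z is up.
- cradle: The same cradle: black rubber V trough on a grey base 70 x 80 mm, 10 mm thick; origin at the centre of its underside on the table, trough along y. The walls slope at 45 degrees; their upper edges are 46 mm above the table and the trough is 49 mm wide over all, narrower than the bottle, so fingers can pass beside it.
- detector_a: Loose bystander: orange pocket gas detector lying flat, 95 x 55 x 26 mm; origin at the centre of its underside.
- detector_b: Loose bystander: a second orange pocket gas detector lying flat, 95 x 55 x 26 mm; origin at the centre of its underside.
- detector_c: Loose bystander: a third orange pocket gas detector lying flat, 95 x 55 x 26 mm; origin at the centre of its underside.
- carton_a: Loose bystander: brown carton, 80 x 110 x 70 mm high; origin at the centre of its underside.
- carton_b: Loose bystander: a second brown carton, 80 x 110 x 70 mm high; origin at the centre of its underside.
- charger: Loose bystander: black power-supply brick, 60 x 110 x 34 mm high; origin at the centre of its underside.
- wrench: Loose bystander: steel wrench lying flat, 150 mm long; origin at the centre of its underside.
Mind the look-alikes: they are no part of the job. Leave any pink or purple look-alike of the bottle alone.

How it is judged:
By the outcome, as a careful person would: the job done as asked, in the order asked, and still so for the second after the job is handed in, with the robot touching nothing.
It also fails if it takes over 72 s, if anything falls off the work surface, if the arm or the gripper's body presses on something with over 40 N, if the wrist force passes 120 N, or if a joint passes its speed limit or range.

## Robot

A 7-joint arm with a two-finger parallel gripper is mounted at the origin on the work surface. World frame = base frame: x ahead of the robot, y to its left, z up, the work surface at z = 0. Lengths are in mm, angles in rad, forces in N, time in s.
With the tool pointing down it reaches from about 425 to 975 mm from the base axis. Payload 16.7 kg.
Tool frame: the origin (TCP) lies on the mounting face of the last link; the fingertips stand 173 mm ahead of it and the grasp point (between the pads) lies 155 mm ahead of it (nose_length is the distance from the TCP to the fingertips, in mm); z points along the fingers, y is the direction in which the jaws open and shut (so a half turn about z gives the same grasp; the last joint's range is limited). The gripper opens to 85 mm and grips with 20 to 120 N. Pads are 22 mm wide; open, the fingers measure 114 mm over their backs; the gripper's body (76 mm by 85 mm) begins 54 mm behind the grasp point. The pads swing forward as they close: fully open they stand 13 mm farther back than shut.
Start: joints at [1.101, 0.426, 0.074, 1.606, -0.034, 1.111, -0.067], TCP at [212.17, -640.759, 404.702] pointing down, gripper open.
Joint ranges: [-2.85, 2.85], [-0.5, 2.14], [-1.23, 1.37], [0.21, 2.46], [-1.02, 4.16], [0.16, 2.05], [-2.73, 2.73]. Speed limits (rad/s): [1.89, 1.89, 2.39, 2.39, 3.01, 3.01, 3.01].

## Interface

Orientations are given as a unit quaternion [x, y, z, w].
In Python, from station import reach, movel, move_j, move_gripper, dwell, solve_ik, camera, camera_info, MotionError, hand_in, current_t, current_qpos, current_qd, current_joint_efforts, current_position, current_eef_rot, current_contact_force, current_moment, current_grip_width, nose_length gives the robot as it stands. Calls block until the motion is done:
- reach(position, orientation): joint-space move of the TCP to a pose.
- movel(position, vel=150, rot=None, guard=None): straight line of the TCP; rot=None keeps the orientation; vel is the mean speed in mm/s. With guard (N) it stops when the force on the tool has changed by that much, and returns True; else False.
- move_j(angles): joint-space move.
- move_gripper(opening, grip_force=None): finger opening in mm; grip_force is the grip in N (None keeps the last); returns when the fingers have stopped.
- dwell(seconds).
- solve_ik(position, orientation): joint angles nearest the present ones, or None.
- camera(name): name is "side" or "top"; returns the picture (384x512x3 uint8, red, green, blue); there is no depth.
- camera_info(name): a dict with "K" (3x3 intrinsics, pixels), "R" (3x3) and "t" (3): a world point X has camera coordinates R X + t. Camera axes: x right, y down, z forward; pixel columns grow to the right and rows downward; lengths in mm; the calibration is good to about 2 mm. A picture is of the moment at which its call begins. camera_info takes no time and is no camera call.
A pose or a line that the arm cannot do raises MotionError and nothing moves.
- hand_in(): hands the job in, once; it reports no verdict.
Readings, each from a call of its own:
- current_t(): time.
- current_qpos(): joint angles.
- current_qd(): joint speeds.
- current_joint_efforts(): joint torques, N m.
- current_position(): TCP position.
- current_eef_rot(): TCP orientation.
- current_contact_force(): force on the tool from outside, world axes, zero at the start.
- current_moment(): the same for the moment, N m.
- current_grip_width(): finger opening in mm.
Only numpy, scipy, OpenCV 4.12 (cv2) and the standard library are available. Lean on these libraries where they do the work, as an engineer would, in place of code of your own. Each camera call takes 0.05 s, during which the arm holds its last target.

## Working session

There is one attempt and no reset: what is moved stays moved. The work goes in short steps, each a Python script; the robot and the scene stay as the last script left them, time stands still between calls to the robot, and variables do not carry over. Pictures are saved under pics/ and viewed, and the job is handed in when it is done.

```bash
ls; mkdir -p pics; python3 - <<'E'
from station import *
import cv2
for n in ("side","top"):
    im=camera(n); cv2.imwrite(f"pics/{n}0.png",cv2.resize(im[:,:,::-1],(800,600),interpolation=cv2.INTER_CUBIC))
    cv2.imwrite(f"pics/{n}0_raw.png",im[:,:,::-1])
    i=camera_info(n); print(n,i)
print(current_t(),current_eef_rot(),nose_length)
E
```

```text
pics
side {'K': array([[490.93059458,   0.        , 258.66939785],
       [  0.        , 490.93059458, 203.31534362],
       [  0.        ,   0.        ,   1.        ]]), 'R': array([[-0.94703062, -0.32056824,  0.01920937],
       [-0.20101054,  0.54505633, -0.81394617],
       [ 0.25045511, -0.77469323, -0.58062263]]), 't': array([ 506.62180921,  183.3005014 , 1324.6673184 ])}
top {'K': array([[456.65321313,   0.        , 254.24047574],
       [  0.        , 456.65321313, 188.58729093],
       [  0.        ,   0.        ,   1.        ]]), 'R': array([[-0.01499432, -0.9998691 , -0.00607873],
       [-0.9924323 ,  0.01562325, -0.12179506],
       [ 0.12187409,  0.0042065 , -0.99253666]]), 't': array([  -3.82376924,  537.71243208, 1225.97716599])}
0.1 [ 9.87248306e-01  1.59186854e-01 -1.20227888e-04 -5.60075650e-04] 173.4
```

View pics/side0.png

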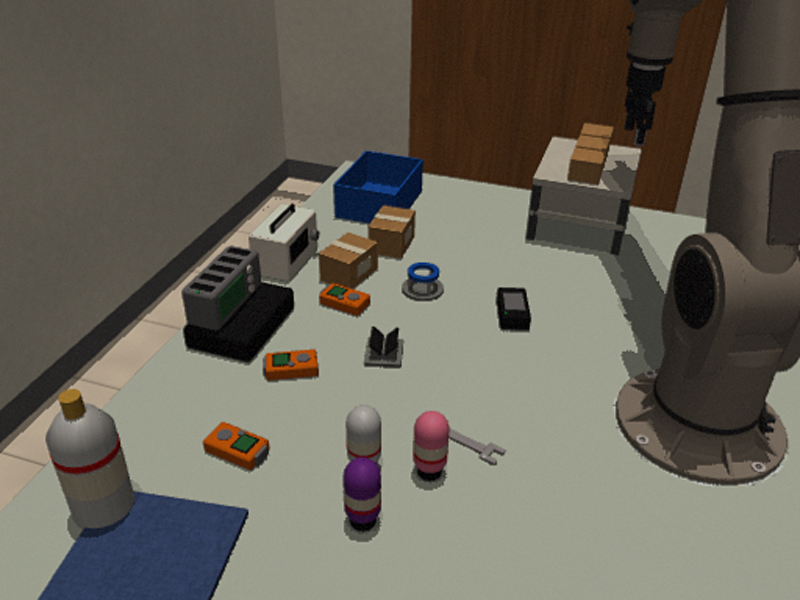

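View pics/top0.png

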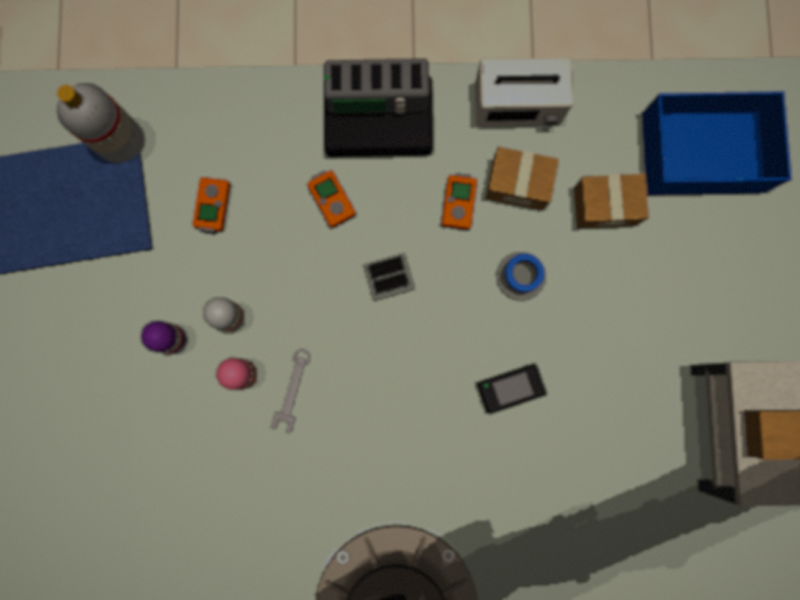

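```bash
python3 - <<'E'
import cv2,numpy as np
s=cv2.imread("pics/side0_raw.png");t=cv2.imread("pics/top0_raw.png")
def crop(im,x0,y0,w,h,k): return cv2.resize(im[y0:y0+h,x0:x0+w],(w*k,h*k),interpolation=cv2.INTER_NEAREST)
A=crop(s,212,250,80,60,5)  # silver side
A=np.vstack([A,crop(s,225,160,80,60,5)])
B=np.vstack([crop(t,120,175,80,60,5),crop(t,225,155,80,60,5)])
cv2.imwrite("pics/crop1.png",np.hstack([A,B]))
C=np.hstack([crop(s,225,200,50,40,8),crop(t,310,155,50,40,8)])
cv2.imwrite("pics/crop2.png",C)
E
```

```text
(no output)
```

View pics/crop1.png

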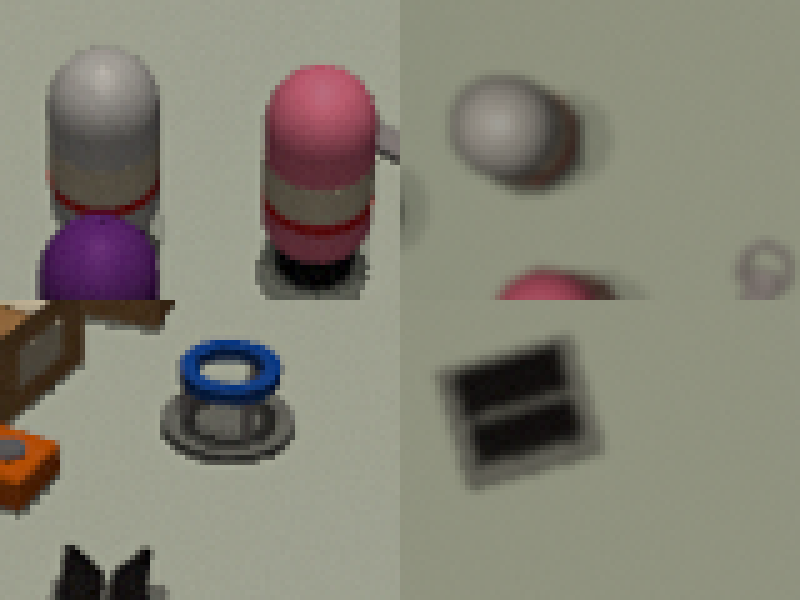

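View pics/crop2.png

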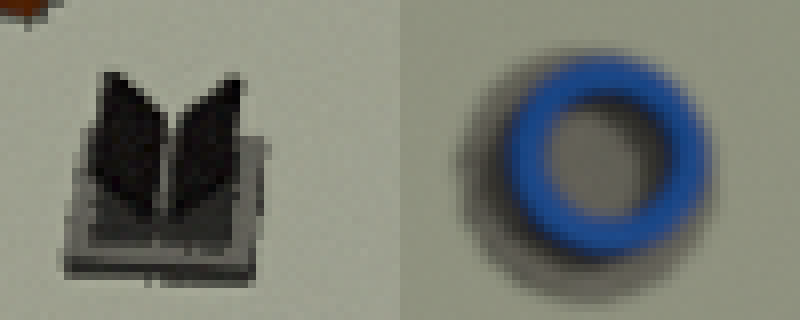

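```bash
cat > h.py <<'E'
import numpy as np, cv2
from station import *
from scipy.optimize import least_squares
CI={n:camera_info(n) for n in("side","top")}
def proj(n,P):
    c=CI[n]; q=np.atleast_2d(P)@np.array(c["R"]).T+np.array(c["t"]); q=q@np.array(c["K"]).T
    return q[:,:2]/q[:,2:]
ang=np.linspace(0,2*np.pi,72,endpoint=False)
def lathe(prof):
    return np.array([[r*np.cos(a),r*np.sin(a),z] for z,r in prof for a in ang])
th=np.linspace(0,np.pi/2,12)
BP=[(27-27*np.sin(t),27*np.cos(t)) for t in th]+[(92,27),(104,20),(122,20)]
BOT=lathe(BP)                       # bottle frame, tip at origin
E
cat > loc.py <<'E'
from h import *
def ext(n,P,d):
    p=proj(n,P); return {'L':p[:,0].min(),'R':p[:,0].max(),'T':p[:,1].min(),'B':p[:,1].max()}[d]
def fit(model,meas,x0):
    f=lambda x:[ext(n,model(x),d)+0-v for n,d,v in meas]
    r=least_squares(f,x0); return r.x,r.fun
# pixel index i covers crop [i,i+1]; pixel centre convention -> subtract .5
o=.5
bot=lambda x:BOT*[1,1,-1]+[x[0],x[1],122]
m=[("side","L",221.4),("side","R",244.0),("side","T",259.0),("top","L",130.3),("top","T",189.6)]
m=[(a,b,v-o) for a,b,v in m]
x,r=fit(bot,m,[650,250]); print("bottle",x,np.round(r,2))
ring=lambda x:lathe([(50,34),(38,34)])+[x[0],x[1],0]
m=[("side","L",261),("side","R",281.4),("side","T",167.6),("side","B",180.8),("top","L",323.75),("top","R",349),("top","T",161.9),("top","B",187.25)]
m=[(a,b,v-o) for a,b,v in m]
x,r=fit(ring,m,[650,-150]); print("ring",x,np.round(r,2))
C=np.array([[sx*35,sy*40,z] for sx in(-1,1) for sy in (-1,1) for z in (0,10)])
def cr(x):
    c,s=np.cos(x[2]),np.sin(x[2]); return C@np.array([[c,-s,0],[s,c,0],[0,0,1]]).T+[x[0],x[1],0]
t=cv2.imread("pics/top0_raw.png")[155:200,225:275].astype(int)
# base mask: darker than the table
bg=np.median(t.reshape(-1,3),0); mask=(np.abs(t-bg).sum(2)>35).astype(np.uint8)
n,l,st,ce=cv2.connectedComponentsWithStats(mask); k=1+np.argmax(st[1:,4])
ys,xs=np.where(l==k); R=cv2.minAreaRect(np.stack([xs,ys],1).astype(np.float32)); print("rect",R)
tp=np.array([(232.6,169.4),(259.4,161.6),(265.6,184.6),(239,193)])-o
sp=np.array([(233.1,235.2),(256.9,235.7),(258.7,217.1)])-o
def fc(x):
    p=cr(x); c,s=np.cos(x[2]),np.sin(x[2])
    def P(a,b,z): return np.array([x[0]+c*a-s*b,x[1]+s*a+c*b,z])
    T=np.array([P(35,40,10),P(35,-40,10),P(-35,-40,10),P(-35,40,10)])
    S=np.array([P(-35,40,0),P(-35,-40,0),P(35,-40,10)])
    return T,S
def f(x):
    T,S=fc(x); return np.r_[(proj("top",T)-tp).ravel()]
r=least_squares(f,[650,0,0.2]); print("cradle top-only",r.x,np.round(r.fun,2))
T,S=fc(r.x); 
for nm,P in(("T",T),("S all",cr(r.x))): print(nm,np.round(proj("side",P),1).tolist())
E
python3 loc.py
```

```text
bottle [506.8392349  285.52285622] [ 0.12  0.11  0.19  0.03 -0.28]
ring [ 573.34170672 -236.67708242] [ 0.06  0.3   0.1   0.91 -0.    0.34 -0.16 -0.3 ]
rect ((23.44412612915039, 22.09885597229004), (26.336158752441406, 29.815528869628906), 74.47589111328125)
cradle top-only [5.74636520e+02 3.24420570e+00 2.66925362e-01] [-0.5  -0.16 -0.08 -0.16  0.68  0.41 -0.1  -0.1 ]
T [[232.7, 231.8], [235.3, 215.3], [258.3, 216.5], [256.6, 233.0]]
S all [[258.2, 219.1], [258.3, 216.5], [256.6, 235.7], [256.6, 233.0], [235.4, 217.9], [235.3, 215.3], [232.7, 234.4], [232.7, 231.8]]
```

```bash
cat >> h.py <<'E'
from scipy.spatial.transform import Rotation as Rot
Z=np.array([0,0,1.])
B0=np.array([506.8,285.5]); RG=np.array([573.3,-236.7]); CR=np.array([574.6,3.2]); CY=0.267
YT=np.array([-np.sin(CY),np.cos(CY),0])
def tool(d,tilt,sig):
    """tool z = sin(tilt) d - cos(tilt) Z ; x = sig*(cos(tilt) d + sin(tilt) Z)"""
    d=np.array([d[0],d[1],0.]); d/=np.linalg.norm(d)
    z=np.sin(tilt)*d-np.cos(tilt)*Z; x=sig*(np.cos(tilt)*d+np.sin(tilt)*Z)
    return Rot.from_matrix(np.stack([x,np.cross(z,x),z],1))
GD=155.
def tcp(g,R,gd=None): return np.asarray(g,float)-(GD if gd is None else gd)*R.as_matrix()[:,2]
def ik(g,R):
    try: return solve_ik(tcp(g,R).tolist(),R.as_quat().tolist())
    except MotionError: return None
E
python3 - <<'E'
from h import *
t=np.pi/4
def show(nm,g,d,sig,t=t):
    q=ik(g,tool(d,t,sig)); print(nm,sig,None if q is None else np.round(q,2))
u=lambda a:(np.cos(np.radians(a)),np.sin(np.radians(a)))
for s in(1,-1):
    for a in range(0,360,30): show(f"pick {a}",[*B0,70],u(a),s)
    for k in(1,-1): show(f"lay c={k}",[*CR,60],k*YT,s)
    for k in(1,-1): show(f"lay hi c={k}",[*CR,180],k*YT,s)
    for a in range(0,360,30): show(f"ring {a}",[*RG,114],u(a),s)
E
```

```text
pick 0 1 [-0.86  0.49 -0.11  2.37  1.89  0.71  1.98]
pick 30 1 [ 0.05  0.6  -0.84  2.43  2.46  0.7   2.33]
pick 60 1 [ 0.48  0.74 -1.02  2.32  2.89  0.23  2.68]
pick 90 1 [ 0.32  0.68 -0.69  2.11 -0.91  0.45  0.62]
pick 120 1 [ 0.3   0.82 -0.74  1.84 -0.33  0.85  0.46]
pick 150 1 [ 0.16  0.94 -0.76  1.59 -0.06  1.25  0.59]
pick 180 1 [ 0.02  1.03 -0.81  1.41  0.18  1.56  0.79]
pick 210 1 [-0.05  1.16 -1.03  1.34  0.55  1.84  0.95]
pick 240 1 [-0.17  1.13 -1.03  1.41  0.79  1.92  1.28]
pick 270 1 [-0.24  1.07 -1.03  1.59  1.03  1.88  1.59]
pick 300 1 [-0.26  0.97 -1.03  1.84  1.26  1.73  1.85]
pick 330 1 [-0.36  0.75 -0.85  2.11  1.45  1.35  2.07]
lay c=1 1 [ 0.68  0.85 -0.64  1.73 -0.28  1.04  0.6 ]
lay c=-1 1 [ 0.25  0.93 -1.03  1.98  1.39  1.63  1.93]
lay hi c=1 1 [ 0.71  0.68 -0.68  1.7  -0.34  1.2   0.53]
lay hi c=-1 1 [ 0.26  0.67 -1.03  1.95  1.2   1.59  2.12]
ring 0 1 [ 1.3   0.62 -1.01  2.28  2.65  0.25  2.67]
ring 30 1 [ 1.29  0.65 -0.83  2.08 -0.82  0.35  0.35]
ring 60 1 [ 1.01  0.68 -0.47  1.83 -0.66  0.89  0.56]
ring 90 1 [ 0.91  0.81 -0.48  1.56 -0.35  1.26  0.67]
ring 1
[... 1295 characters left out ...]
6  -0.87  1.96  1.13  1.49 -0.99]
ring 0 -1 [ 1.3   0.62 -1.01  2.28  2.65  0.25 -0.48]
ring 30 -1 [ 1.21  0.61 -0.72  2.09 -0.97  0.4  -2.66]
ring 60 -1 [ 0.56  0.64  0.13  1.86 -1.01  1.09 -2.3 ]
ring 90 -1 [ 0.45  0.77  0.21  1.6  -0.76  1.42 -2.13]
ring 120 -1 [ 0.39  0.87  0.15  1.38 -0.47  1.63 -1.93]
ring 150 -1 [ 0.3   0.91  0.08  1.27 -0.17  1.74 -1.67]
ring 180 -1 [ 0.21  0.89  0.    1.3   0.15  1.72 -1.4 ]
ring 210 -1 [ 0.14  0.82 -0.1   1.46  0.46  1.58 -1.17]
ring 240 -1 [ 0.03  0.7  -0.09  1.71  0.72  1.32 -0.98]
ring 270 -1 [ 0.08  0.57 -0.23  1.98  1.09  1.09 -0.9 ]
ring 300 -1 [ 0.09  0.45 -0.17  2.23  1.55  0.75 -0.89]
ring 330 -1 [ 0.37  0.39 -0.25  2.36  2.38  0.49 -1.08]
```

Candidates (side view, 800x600): silver bottle (364,435), pink look-alike (431,445), purple look-alike (362,495), oversized grey bottle with brass neck (90,460). I choose the silver one: it is upside down, with a white band, a red stripe and the right size. The close crop and the model fit, which is within 0.3 px, agree.

```bash
sed -i 's/^GD=155./GD=152./' h.py; cat >> h.py <<'E'
def go(g,R): reach(tcp(g,R).tolist(),R.as_quat().tolist())
def line(g,R,vel=150,guard=None): return movel(tcp(g,R).tolist(),vel=vel,rot=R.as_quat().tolist(),guard=guard)
def snap(tag,box=None):
    ims=[]
    for n in("side","top"):
        im=camera(n)[:,:,::-1]; cv2.imwrite(f"pics/{n}_{tag}_raw.png",im); ims.append(im)
    cv2.imwrite(f"pics/{tag}.png",cv2.resize(np.hstack(ims),(800,300),interpolation=cv2.INTER_AREA))
def u(a): return np.array([np.cos(np.radians(a)),np.sin(np.radians(a)),0])
T45=np.pi/4
E
python3 - <<'E'
from h import *
R=tool(u(150),T45,1); g=np.array([*B0,72.])
z=R.as_matrix()[:,2]
move_gripper(85,60)
go(g-110*z+[0,0,60],R); print(current_t())
line(g-110*z,R)
snap("pre")
print(line(g,R,vel=80,guard=12),current_t(),current_contact_force())
snap("at")
E
python3 -c "
import cv2,numpy as np
s=cv2.imread('pics/side_at_raw.png')[220:340,150:310];t=cv2.imread('pics/top_at_raw.png')[140:260,80:240]
cv2.imwrite('pics/at_c.png',cv2.resize(np.hstack([s,t]),(800,300)))"
```

```text
3.6667
False 5.8417 [-0.47336646 -0.28577205  0.22309621]
```

View pics/at_c.png

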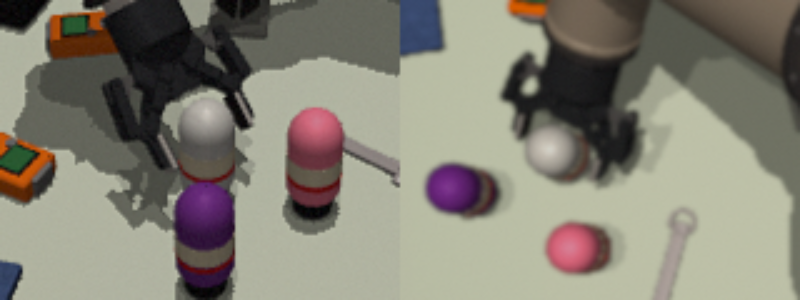

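The jaws straddle the silver bottle (side crop about (205,130)), clear of the pink and purple ones. Closing and lifting.

```bash
python3 - <<'E'
from h import *
R=tool(u(150),T45,1); g=np.array([*B0,72.])
move_gripper(40,60); print(current_grip_width(),current_contact_force())
line(g+[0,0,30],R,vel=80); f=current_contact_force(); print(f)
line(g+[0,0,240],R,vel=200); dwell(.2); print(current_contact_force(),current_moment(),current_t())
snap("lift")
c=-YT; R2=tool(c,T45,-1); g2=np.array([*CR,60.])+(50-61)*c
print(ik(g2+[0,0,200],R2))
E
python3 -c "
import cv2,numpy as np
s=cv2.imread('pics/side_lift_raw.png')[150:270,150:310];t=cv2.imread('pics/top_lift_raw.png')[140:260,80:240]
cv2.imwrite('pics/lift_c.png',cv2.resize(np.hstack([s,t]),(800,300)))"
```

```text
52.690499565462126 [2.61842383 0.21187693 4.52413262]
[-0.78635479 -0.67414904 -2.63647814]
[ 0.43186125  0.30396166 -3.44745885] [-0.60053055 -1.00992887 -0.0035721 ] 8.2583
[ 0.12719642  0.46132092 -0.83604467  1.90428946  1.02246959  1.5073578
 -0.85023201]
```

View pics/lift_c.png

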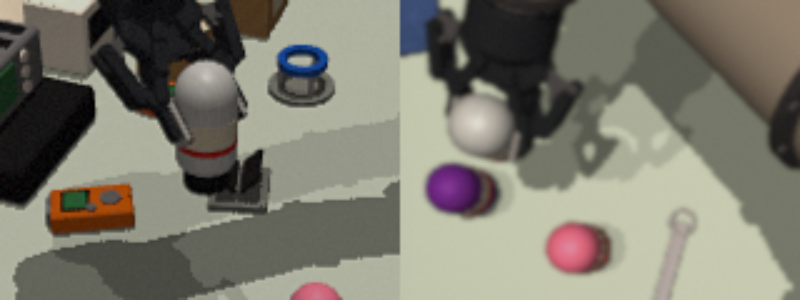

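View pics/lift.png

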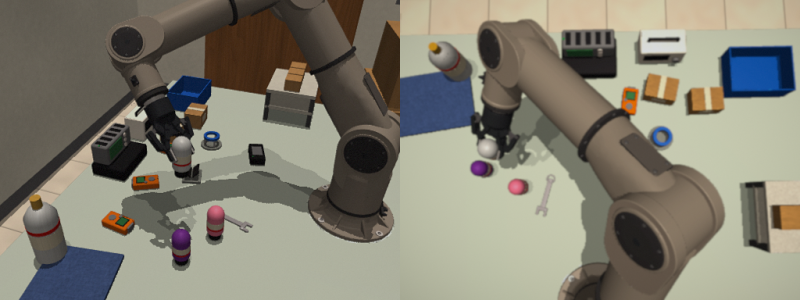

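The bottle is held, cap down, still roughly aligned. Swinging it horizontal above the cradle.

```bash
cat > see.py <<'E'
import cv2,numpy as np,sys
from h import proj
def see(tag,P,w=80,out=None,segs=()):
    o=[]
    for n in("side","top"):
        im=cv2.imread(f"pics/{n}_{tag}_raw.png"); x,y=proj(n,P)[0].astype(int); h=w*3//4
        x0=min(max(x-w//2,0),512-w);y0=min(max(y-h//2,0),384-h)
        k=400//w; c=cv2.resize(im[y0:y0+h,x0:x0+w],None,fx=k,fy=k,interpolation=cv2.INTER_NEAREST)
        for M in segs:
            hull=cv2.convexHull(((proj(n,M)+.5-[x0,y0])*k).astype(np.int32)); cv2.polylines(c,[hull],True,(0,255,0),1)
        o.append(c)
    cv2.imwrite(f"pics/{out or tag+'_c'}.png",np.hstack(o))
E
python3 - <<'E'
from h import *; from see import see
c=-YT; R2=tool(c,T45,-1); s=50; g2=np.array([*CR,60.])+(s-61)*c
go(g2+[0,0,220],R2); print(current_t())
line(g2+[0,0,60],R2,vel=200)
dwell(.2); print(current_grip_width(),current_contact_force(),current_t())
snap("over")
Rb=np.stack([np.cross(Z,c),Z*1,c],1) # columns x,y,z(bottle)
Rb=np.stack([np.cross(Z,c),np.cross(c,np.cross(Z,c)),c],1)
M=(BOT-[0,0,s])@Rb.T+g2+[0,0,60]
see("over",g2+[0,0,60],segs=[M])
E
```

```text
9.5417
52.43259015809318 [-0.95781924 -0.19835859 -2.84274814] 10.6917
```

View pics/over_c.png

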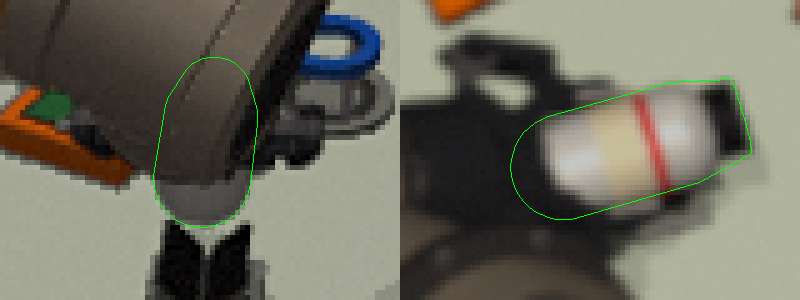

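The model outline matches the held bottle over the cradle in both views. Lowering.

```bash
python3 - <<'E'
from h import *; from see import see
c=-YT; R2=tool(c,T45,-1); s=50; g2=np.array([*CR,60.])+(s-61)*c
line(g2+[0,0,12],R2,vel=100); dwell(.15); f0=current_contact_force()
st=line(g2+[0,0,-4],R2,vel=15,guard=6); dwell(.1)
print(st,current_position()-tcp(g2,R2),current_contact_force()-f0,current_t())
move_gripper(75); dwell(.3)
print(current_grip_width(),current_contact_force(),current_t()); snap("laid")
see("laid",g2)
E
```

```text
True [0.35176559 0.06000413 3.80548723] [7.0516439  1.55107408 6.52925082] 12.3083
74.82547806630016 [-0.51285122  0.44006125 -0.60450784] 12.9583
```

View pics/laid_c.png

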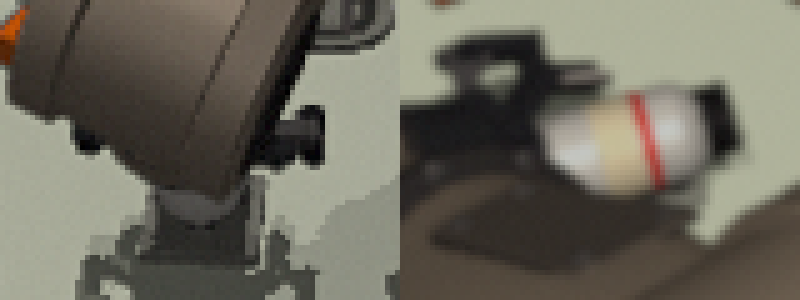

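```bash
python3 - <<'E'
from h import *; from see import see
c=-YT; R2=tool(c,T45,-1); s=50; g2=np.array([*CR,63.8])+(s-61)*c
z=R2.as_matrix()[:,2]
line(g2-130*z,R2,vel=150); print(current_t())
R3=tool(-c,T45,1); g3=np.array([*CR,60.])+(75-61)*c
z3=R3.as_matrix()[:,2]
go(g3-130*z3+[0,0,80],R3); print(current_t())
snap("free")
Rb=np.stack([np.cross(Z,c),np.cross(c,np.cross(Z,c)),c],1)
M=(BOT-[0,0,61])@Rb.T+[*CR,60]
see("free",[*CR,60],segs=[M])
E
```

```text
14.075
15.6417
```

View pics/free_c.png

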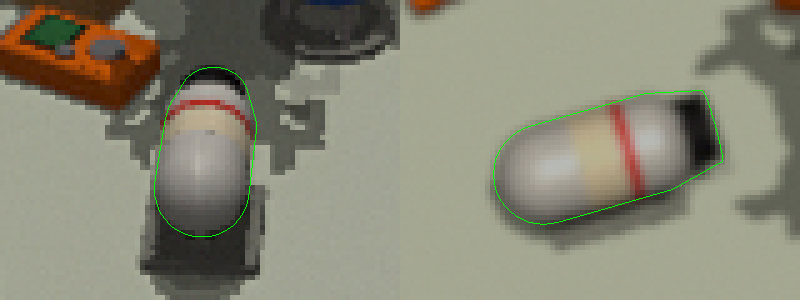

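View pics/free.png

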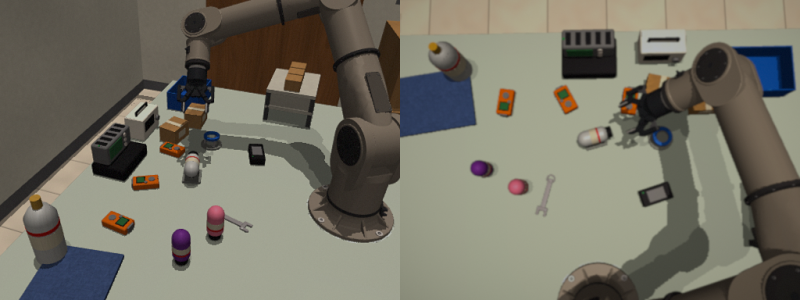

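Bottle rests in the cradle, free and level, matching the model outline. The lowering touched one wall first (sideways force along cradle +x), so I'll quantify the camera-to-robot offset using the stripe before the regrasp.

```bash
python3 - <<'E'
from h import *
c=-YT; Rb=np.stack([np.cross(Z,c),np.cross(c,np.cross(Z,c)),c],1)
a=np.linspace(0,2*np.pi,720,endpoint=False)
def stripe(n,mid,w=None):
    C=np.array(CI[n]["R"]).T@(-np.array(CI[n]["t"]))
    nrm=np.stack([np.cos(a),np.sin(a),0*a],1)@Rb.T; P=27*nrm+mid+12*c
    v=((C-P)*nrm).sum(1)>0; p=proj(n,P[v])
    return p
g2=np.array([*CR,60.])-11*c
for tag,mid in(("over",np.array([*CR,120.])),("free",np.array([*CR,60.]))):
  for n in("side","top"):
    if (tag,n)==("over","side"): continue
    im=cv2.imread(f"pics/{n}_{tag}_raw.png").astype(int); b,g,r=im[...,0],im[...,1],im[...,2]
    p=stripe(n,mid); x0,y0=p.min(0).astype(int)-6; x1,y1=p.max(0).astype(int)+7
    m=((r-np.maximum(b,g))[y0:y1,x0:x1]>45); ys,xs=np.where(m); q=np.stack([xs+x0,ys+y0],1)
    print(tag,n,"model bbox",p.min(0).round(1),p.max(0).round(1),"seen",q.min(0),q.max(0),"centre d",((q.min(0)+q.max(0))/2-(p.min(0)+p.max(0))/2).round(2),len(q))
E
python3 - <<'E'
import cv2,numpy as np
a=cv2.imread('pics/top_over_raw.png');
E
```

```text
over top model bbox [249.5 158.9] [255.3 179.1] seen [250 160] [256 179] centre d [0.62 0.49] 56
free side model bbox [237.1 200.5] [255.3 209. ] seen [231 194] [254 205] centre d [-3.71 -5.23] 29
free top model bbox [249.8 163.1] [255.4 182.2] seen [250 164] [256 181] centre d [ 0.4  -0.16] 52
```

```bash
cat >> h.py <<'E'
CR=CR+[1.5,0.4]; RG=RG+[1.5,0]
AL=np.radians(38); S2=78.
E
python3 - <<'E'
from h import *; from see import see
c=-YT; R3=tool(-c,AL,1); g3=np.array([*CR,60.])+(S2-61)*c+[0,0,0]
z=R3.as_matrix()[:,2]
for a in range(180,300,15): 
    q=ik([*RG,39+S2],tool(u(a),np.pi/2-AL,-1)); q2=ik([*RG,39+S2+130],tool(u(a),np.pi/2-AL,-1)); print(a,None if q is None else np.round(q,2),None if q2 is None else np.round(q2,2))
move_gripper(80,60)
go(g3-120*z,R3)
print(line(g3,R3,vel=80,guard=12),current_contact_force(),current_t()); snap("re"); see("re",g3)
E
```

```text
180 [ 0.35  0.98 -0.26  1.22  0.3   1.89 -1.53] [ 0.07  0.85  0.26  1.2   0.07  1.99 -1.24]
195 [ 0.3   0.94 -0.3   1.29  0.47  1.84 -1.4 ] [ 0.34  0.82 -0.38  1.24  0.48  2.02 -1.36]
210 [ 0.27  0.9  -0.35  1.4   0.63  1.77 -1.29] [ 0.33  0.78 -0.46  1.35  0.65  1.96 -1.24]
225 [ 0.28  0.86 -0.44  1.52  0.81  1.7  -1.22] [ 0.37  0.74 -0.59  1.47  0.83  1.89 -1.14]
240 [ 0.35  0.83 -0.61  1.66  1.02  1.67 -1.18] [ 0.43  0.7  -0.74  1.61  1.    1.83 -1.05]
255 [ 0.38  0.78 -0.66  1.81  1.18  1.57 -1.11] [ 0.45  0.62 -0.77  1.76  1.11  1.69 -0.94]
270 [ 0.42  0.73 -0.73  1.96  1.35  1.47 -1.05] [ 0.5   0.54 -0.81  1.91  1.23  1.52 -0.84]
285 [ 0.42  0.65 -0.69  2.11  1.51  1.29 -1.  ] [ 0.58  0.45 -0.86  2.05  1.35  1.33 -0.74]
False [ 0.09100312 -0.5195625  -0.01472048] 18.0333
```

View pics/re_c.png

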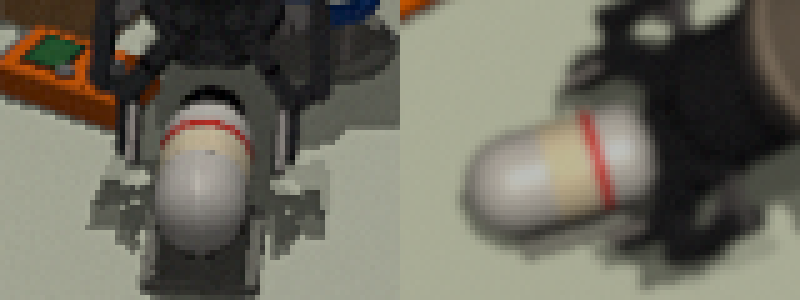

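Fingers straddle the shoulder side of the bottle, centred (side crop: fingers at columns 130 and 285 around the bottle at 207). Closing, lifting and swinging over the ring.

```bash
python3 - <<'E'
from h import *; from see import see
c=-YT; R3=tool(-c,AL,1); g3=np.array([*CR,60.])+(S2-61)*c
move_gripper(40,70); print(current_grip_width(),current_contact_force(),current_t())
line(g3+[0,0,25],R3,vel=60); line(g3+[0,0,170],R3,vel=200); print(current_contact_force())
d=u(255); R4=tool(d,np.pi/2-AL,-1); g4=np.array([*RG,39+S2])
go(g4+[0,0,150],R4); print(current_t())
line(g4+[0,0,40],R4,vel=150); dwell(.3); print(current_contact_force(),current_grip_width(),current_t())
snap("ro")
M=(BOT-[0,0,S2])+g4+[0,0,40]
see("ro",g4+[0,0,20],segs=[M],w=100)
E
```

```text
52.398750769240905 [-1.4900316  -2.16426145  5.68239329] 18.5
[ 0.1962035  -0.71660905 -3.20745024]
21.025
[ 0.3234891   0.05302952 -3.47449508] 52.29293162930429 22.2083
```

View pics/ro_c.png

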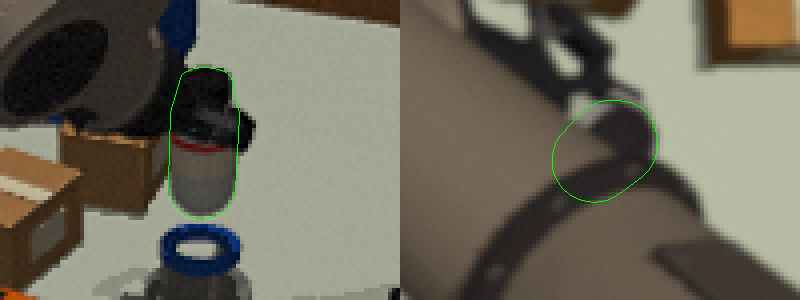

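View pics/ro.png

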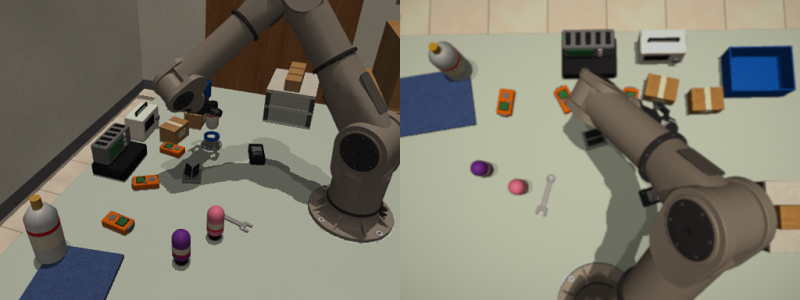

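Outline matches: upright, directly above the ring (side crop bottle column 203, ring 200). Lowering with a guard.

```bash
python3 - <<'E'
from h import *; from see import see
d=u(255); R4=tool(d,np.pi/2-AL,-1); g4=np.array([*RG,39+S2])
line(g4+[0,0,10],R4,vel=80); dwell(.3); f0=current_contact_force(); m0=current_moment()
st=line(g4+[0,0,-5],R4,vel=10,guard=4); dwell(.15)
print(st,np.round(current_position()-tcp(g4,R4),2),np.round(current_contact_force()-f0,2),current_moment()-m0,current_t())
snap("dn")
M=(BOT-[0,0,S2])+g4; RGm=lathe([(50,34),(38,34)])+[*RG,0]
see("dn",g4-[0,0,30],segs=[M,RGm],w=80)
E
```

```text
True [-0.17  0.2   2.24] [0.61 2.12 7.19] [-0.65026732  0.1952729  -0.03049398] 24.1167
```

View pics/dn_c.png

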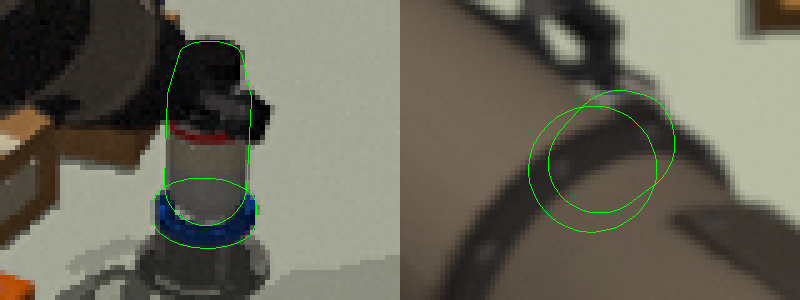

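```bash
python3 - <<'E'
from h import *
d=u(255); R4=tool(d,np.pi/2-AL,-1); g4=np.array([*RG,39+S2])
for off in ([0.3,1.2],[0.3,2.2]):
    o=np.array([*off,0])
    line(g4+o+[0,0,7],R4,vel=40); dwell(.2); f0=current_contact_force()
    st=line(g4+o+[0,0,-5],R4,vel=10,guard=4); dwell(.15)
    print(off,st,np.round(current_position()-tcp(g4,R4),2),np.round(current_contact_force()-f0,2),current_t())
E
```

```text
[0.3, 1.2] True [0.01 1.33 1.15] [-0.44  2.48  4.96] 25.5
[0.3, 2.2] True [-0.05  2.24  0.34] [-1.35  2.19  6.49] 26.85
```

```bash
python3 - <<'E'
from h import *
d=u(255); R4=tool(d,np.pi/2-AL,-1); g4=np.array([*RG,39+S2])
for off in ([-0.3,3.2],[-0.3,4.2]):
    o=np.array([*off,0])
    line(g4+o+[0,0,6],R4,vel=40); dwell(.2); f0=current_contact_force()
    st=line(g4+o+[0,0,-6],R4,vel=10,guard=4); dwell(.15)
    print(off,st,np.round(current_position()-tcp(g4,R4),2),np.round(current_contact_force()-f0,2),current_t())
E
```

```text
[-0.3, 3.2] True [-0.54  2.97 -0.34] [ 0.96 -0.93  7.69] 28.1917
[-0.3, 4.2] True [-0.51  3.81  0.38] [ 0.31 -3.39  4.7 ] 29.5083
```

Seat found: the minimum is at about +2.9 mm in y, where the side forces change sign. Lowering there and releasing.

```bash
python3 - <<'E'
from h import *; from see import see
d=u(255); R4=tool(d,np.pi/2-AL,-1); g4=np.array([*RG,39+S2])
o=np.array([-0.2,2.9,0])
line(g4+o+[0,0,5],R4,vel=40); dwell(.2); f0=current_contact_force()
st=line(g4+o+[0,0,-6],R4,vel=8,guard=3); dwell(.2)
print(st,np.round(current_position()-tcp(g4,R4),2),np.round(current_contact_force()-f0,2),current_t())
snap("seat")
M=(BOT-[0,0,S2])+g4+o; see("seat",g4-[0,0,30],segs=[M],w=80)
E
```

```text
True [-0.47  2.81 -0.24] [-1.04 -0.41  7.08] 30.9167
```

View pics/seat_c.png

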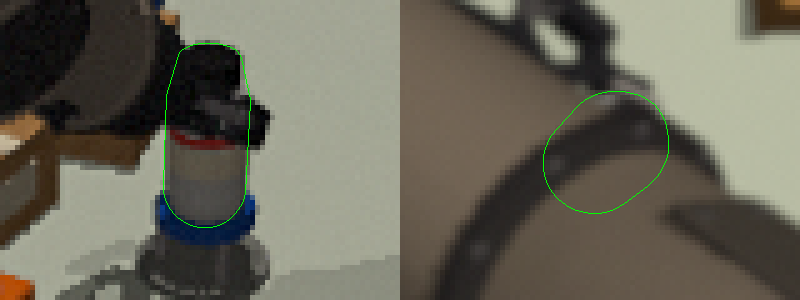

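Seated with nearly pure vertical force. Releasing.

```bash
python3 - <<'E'
from h import *; from see import see
d=u(255); R4=tool(d,np.pi/2-AL,-1); g4=np.array([*RG,39+S2])
o=np.array([-0.2,2.9,0])
move_gripper(58); dwell(.3); print(current_grip_width(),current_contact_force(),current_t())
snap("rel"); M=(BOT-[0,0,S2])+g4+o; see("rel",g4-[0,0,30],segs=[M],w=80)
E
```

```text
58.0416191108022 [ 0.22768213 -0.33473814  0.45756438] 31.55
```

View pics/rel_c.png

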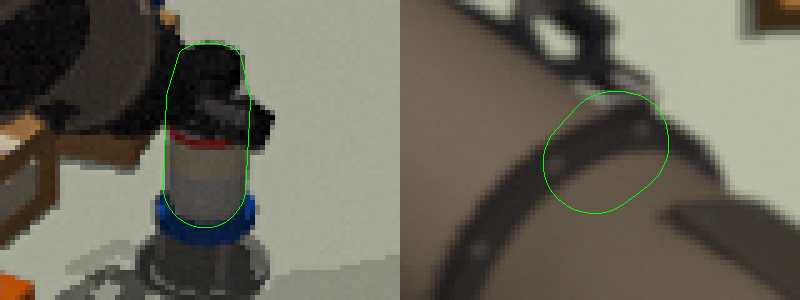

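```bash
python3 - <<'E'
from h import *; from see import see
d=u(255); R4=tool(d,np.pi/2-AL,-1); g4=np.array([*RG,39+S2])
o=np.array([-0.2,2.9,0]); g=g4+o; z=R4.as_matrix()[:,2]
move_gripper(82); print(current_contact_force())
line(g-150*z,R4,vel=90); print(current_t())
q=current_qpos()
line(g-150*z+[0,0,120],R4,vel=150)
start=[1.101,.426,.074,1.606,-.034,1.111,-.067]
# clear the views: turn towards +y side, high
R=tool(u(255),T45,-1)
try: go([500,250,330],R)
except MotionError as e: print(e)
print(current_t()); snap("end")
M=BOT+[*(RG+[-.2,2.9]),39]; M2=BOT+[*(RG+[-1.5,1.4]),39]
see("end",[*RG,80],segs=[M],w=80); see("end",[*RG,80],out="end_raw",w=80)
E
```

```text
[-0.69311462 -0.27692647  0.11088743]
33.8417
36.225
```

View pics/end_c.png

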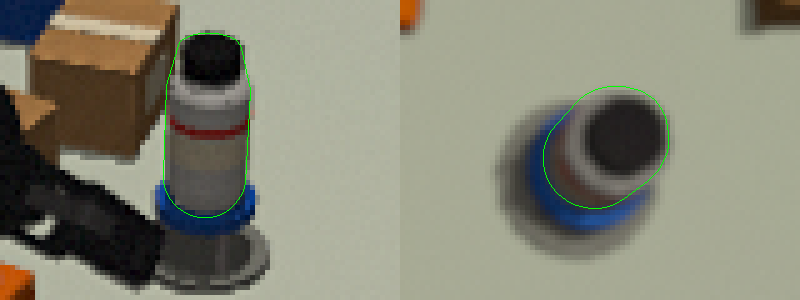

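View pics/end.png

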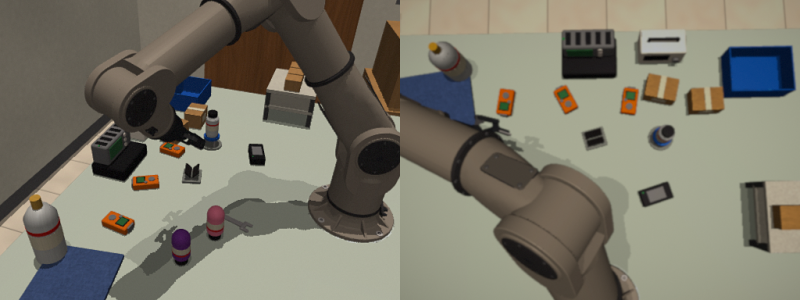

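```bash
python3 - <<'E'
from h import *
t=cv2.imread("pics/top_end_raw.png"); x,y=proj("top",[573.3,-236.7,161])[0]; print("pred cap top (vision ring centre)",x,y)
x0,y0=int(x)-14,int(y)-14; g=cv2.GaussianBlur(t,(0,0),.5)[y0:y0+29,x0:x0+29].max(2); print("min",g.min())
for thr in (60,75,90):
    n,l,s,c=cv2.connectedComponentsWithStats((g<thr).astype(np.uint8)); k=1+np.argmax(s[1:,4]); print(thr,c[k]+[x0,y0],s[k])
# side: bounds of cap and stripe rows
sd=cv2.imread("pics/side_end_raw.png").astype(int)
p=proj("side",BOT+[573.3,-236.7,39]); print("side pred bbox",p.min(0),p.max(0))
m=lambda z:proj("side",[573.3,-236.7,z])[0]
for z in(39+34,39+57,39+73,39+113):
    print(z,m(z)); r=int(round(m(z)[1])); print(sd[r,int(m(z)[0])-14:int(m(z)[0])+15].sum(1).tolist())
E
```

```text
pred cap top (vision ring centre) 344.06629607708203 166.63837894118095
min 28
60 [342.25714286 168.04      ] [  5   9  15  15 175]
75 [342.40104167 168.046875  ] [  5   9  16  15 192]
90 [342.18779343 168.17840376] [  4   9  17  16 213]
side pred bbox [262.88527339 139.82374324] [280.19154923 176.64787366]
73 [271.1681092 166.5935006]
[518, 515, 520, 517, 523, 537, 282, 215, 228, 246, 249, 258, 265, 259, 258, 256, 262, 246, 254, 233, 220, 203, 345, 502, 517, 516, 515, 515, 513]
96 [271.4086108  160.52727401]
[127, 101, 259, 504, 529, 535, 284, 219, 235, 258, 238, 178, 167, 154, 154, 148, 153, 140, 180, 187, 233, 227, 226, 502, 521, 513, 515, 515, 516]
112 [271.57830409 156.24706157]
[127, 120, 167, 132, 118, 281, 252, 226, 225, 241, 235, 236, 241, 239, 236, 238, 237, 231, 225, 231, 223, 215, 182, 419, 514, 513, 513, 516, 512]
152 [272.01136051 145.32398129]
[340, 163, 118, 136, 288, 197, 117, 353, 133, 27, 51, 53, 63, 79, 56, 70, 62, 55, 57, 12, 248, 507, 529, 513, 512, 514, 517, 514, 518]
```

```bash
python3 - <<'E'
from h import *
sd=cv2.imread("pics/side_end_raw.png").astype(int)
print("col 271-273 sums rows 134..190"); 
for r in range(134,186): print(r, sd[r,270:275].mean(0).round().astype(int).tolist(),end="; ")
# predicted rows: cap far edge, cap near top edge, stripe near
p=lambda P:proj("side",P)[0]
base=np.array([573.3,-236.7,39]); dc=np.array([-.31,.95,0])
print("\ncap top far",p(base-20*dc+[0,0,122]),"cap near",p(base+20*dc+[0,0,122]),"cap bot near",p(base+20*dc+[0,0,104]),"should.top near",p(base+27*dc+[0,0,92]),"stripe",p(base+27*dc+[0,0,73]),"ringtop near",p([*(base+34*dc)[:2],50]),"ring bot near",p([*(base+34*dc)[:2],38]))
E
```

```text
col 271-273 sums rows 134..190
134 [159, 178, 175]; 135 [160, 177, 175]; 136 [160, 179, 175]; 137 [160, 178, 176]; 138 [162, 180, 177]; 139 [158, 176, 173]; 140 [112, 124, 123]; 141 [12, 10, 12]; 142 [18, 18, 19]; 143 [19, 19, 22]; 144 [21, 22, 21]; 145 [22, 22, 22]; 146 [15, 13, 15]; 147 [13, 12, 14]; 148 [9, 8, 8]; 149 [6, 4, 4]; 150 [20, 20, 21]; 151 [67, 70, 71]; 152 [112, 118, 120]; 153 [145, 151, 155]; 154 [130, 136, 139]; 155 [109, 114, 116]; 156 [76, 79, 81]; 157 [80, 83, 85]; 158 [82, 85, 86]; 159 [78, 81, 87]; 160 [17, 19, 90]; 161 [29, 33, 88]; 162 [80, 90, 90]; 163 [73, 88, 94]; 164 [73, 87, 94]; 165 [74, 89, 95]; 166 [74, 88, 95]; 167 [74, 88, 94]; 168 [77, 83, 88]; 169 [79, 81, 84]; 170 [78, 82, 84]; 171 [78, 82, 85]; 172 [81, 84, 86]; 173 [77, 80, 82]; 174 [74, 78, 79]; 175 [70, 74, 76]; 176 [67, 52, 45]; 177 [84, 36, 7]; 178 [81, 39, 10]; 179 [68, 32, 6]; 180 [65, 33, 17]; 181 [50, 45, 42]; 182 [45, 48, 52]; 183 [46, 49, 51]; 184 [47, 51, 51]; 185 [49, 51, 54]; 
cap top far [272.04001178 139.82881848] cap near [272.18263231 145.87717089] cap bot near [271.98230147 150.89735172] should.top near [271.87431407 155.3099337 ] stripe [271.66669053 160.50083359] ringtop near [271.0295361  178.09763013] ring bot near [270.90513079 181.20069879]
```

```bash
python3 - <<'E'
from h import *
def model(x,P):  # dome centre at (x0,x1,66), lean lx,ly (rad, towards +x,+y)
    a=np.array([x[2],x[3],1]); a/=np.linalg.norm(a)
    R,_=Rot.align_vectors([a],[[0,0,1]]); return R.apply(np.asarray(P)-[0,0,27])+[x[0],x[1],66]
circ=lambda r,z:np.stack([r*np.cos(ang),r*np.sin(ang),0*ang+z],1)
def feats(x):
    cap=proj("top",model(x,circ(20,122))).mean(0)
    S=proj("side",model(x,BOT)); top=S[:,1].min()
    h=cv2.convexHull(S.astype(np.float32))[:,0]
    def cross(r):
        xs=[]
        for a,b in zip(h,np.roll(h,-1,0)):
            if (a[1]-r)*(b[1]-r)<0: xs.append(a[0]+(r-a[1])/(b[1]-a[1])*(b[0]-a[0]))
        return min(xs),max(xs)
    e1=cross(167);e2=cross(161);e3=cross(156); e4=cross(145)
    st=proj("side",model(x,circ(27,73))); sr=st[:,1].max()
    return np.array([cap[0],cap[1],top,e1[0],e1[1],e2[0],e2[1],e3[1],e4[1],sr])
obs=np.array([342.3,168.07,139.7,262.72,279.05,262.72,279.55,279.79,278.03,160.5])
lab="capx capy top e1L e1R e2L e2R e3R e4R stripe".split()
w=np.array([1,1,1,1,1,1,1,1,1,1.])
for nm,fix in(("free",None),("dome at vision ring",(573.3,-236.7))):
    f=(lambda x:(feats(x)-obs)*w) if fix is None else (lambda y:(feats([*fix,*y])-obs)*w)
    r=least_squares(f,[573.3,-236.7,0,0] if fix is None else [0,0],diff_step=1e-3,x_scale=[10,10,.05,.05] if fix is None else [.05,.05])
    print(nm,r.x[:2],np.degrees(r.x[-2:]),dict(zip(lab,r.fun.round(2))))
print(dict(zip(lab,(feats([573.3,-236.7,0,0])-obs).round(2))))
E
```

```text
free [ 578.97263052 -251.69226452] [-4.51212928 11.59023639] {'capx': np.float64(0.12), 'capy': np.float64(-0.61), 'top': np.float64(0.23), 'e1L': np.float64(0.04), 'e1R': np.float64(-0.16), 'e2L': np.float64(0.18), 'e2R': np.float64(-0.15), 'e3R': np.float64(0.02), 'e4R': np.float64(0.73), 'stripe': np.float64(0.74)}
dome at vision ring [-0.01433832  0.04401376] [-0.82152498  2.52180246] {'capx': np.float64(0.1), 'capy': np.float64(-0.85), 'top': np.float64(0.55), 'e1L': np.float64(0.2), 'e1R': np.float64(0.36), 'e2L': np.float64(0.38), 'e2R': np.float64(0.18), 'e3R': np.float64(0.21), 'e4R': np.float64(0.73), 'stripe': np.float64(0.7)}Traceback (most recent call last):
  File "<stdin>", line 25, in <module>
  File "<stdin>", line 7, in feats
  File "<stdin>", line 3, in model
numpy._core._exceptions._UFuncOutputCastingError: Cannot cast ufunc 'divide' output from dtype('float64') to dtype('int64') with casting rule 'same_kind'
```

The close fits (top-view cap, side-view rows) and the 2.9 mm seat shift both point to a lean of about 2.5° towards +y. It stands, but "upright" can be improved, and time is plentiful. I'll regrasp at the same pose and turn it 2.6° about the dome centre.

```bash
python3 - <<'E'
from h import *
d=u(255); b=np.pi/2-AL; R4=tool(d,b,-1); g=np.array([*RG,39+S2])+[-0.2,2.9,0]; g[2]-=.3
z=R4.as_matrix()[:,2]; th=np.radians(2.6)
a=np.cos(th)*Z-np.sin(th)*d; D=g-(S2-27)*a; R5=tool(d,b-th,-1); g5=D+(S2-27)*Z
print("D",D,"g5",g5)
move_gripper(82,50)
go(g-150*z+[0,0,120],R4); line(g-150*z,R4,vel=150); print(line(g,R4,vel=70,guard=8),current_contact_force(),current_t())
move_gripper(40,50); print(current_grip_width(),current_contact_force())
line(g+[0,0,5],R4,vel=20); line(g5+[0,0,5],R5,vel=10); dwell(.2); f0=current_contact_force()
st=line(g5+[0,0,-5],R5,vel=8,guard=3); dwell(.2)
print(st,np.round(current_position()-tcp(g5,R5),2),np.round(current_contact_force()-f0,2),current_t())
E
```

```text
D [ 574.00121893 -236.03468137   65.75250094] g5 [ 574.00121893 -236.03468137  116.75250094]
False [ 0.43090057 -0.56134363  0.04893542] 41.2167
52.89244105508029 [-1.30586442  2.20811003  0.26499046]
True [-0.07  0.12 -0.03] [-0.37  1.63  9.47] 44.0917
```

```bash
python3 - <<'E'
from h import *; from see import see
d=u(255); b=np.pi/2-AL; th=np.radians(2.6); R5=tool(d,b-th,-1); g5=np.array([574.0,-236.03,116.75]); z=R5.as_matrix()[:,2]
line(g5+[0,0,.3],R5,vel=5)
move_gripper(58); dwell(.2); move_gripper(82); print(current_contact_force())
line(g5-150*z,R5,vel=100); line(g5-150*z+[0,0,120],R5,vel=200)
go([500,280,380],tool(u(255),T45,-1)); print(current_t()); snap("end2")
M=BOT+[573.3,-236.7,39]; see("end2",[*RG,80],segs=[M]); 
t=cv2.imread("pics/top_end2_raw.png"); x,y=proj("top",[573.3,-236.7,161])[0]; x0,y0=int(x)-14,int(y)-14
gg=t[y0:y0+29,x0:x0+29].max(2); n,l,s,c=cv2.connectedComponentsWithStats((gg<75).astype(np.uint8)); k=1+np.argmax(s[1:,4]); print("pred",x,y,"seen",c[k]+[x0,y0])
sd=cv2.imread("pics/side_end2_raw.png").astype(int)
print(sd[138:143,270:275].sum(2).mean(1)); print(sd[158:164,270:275].mean(1).astype(int).tolist())
for r in(145,156,161,167): print(r,sd[r,257:286].sum(1).tolist())
E
```

```text
[-0.21147492  0.4921642   0.16235149]
49.1417
pred 344.06629607708203 166.63837894118095 seen [344.07035176 168.03015075]
[522.6 499.2 162.6  48.   63.4]
[[80, 85, 88], [50, 53, 90], [16, 18, 89], [59, 65, 88], [75, 88, 94], [74, 89, 96]]
145 [341, 342, 167, 101, 128, 290, 196, 123, 345, 198, 47, 1, 29, 34, 49, 43, 82, 54, 38, 34, 2, 116, 504, 523, 518, 515, 516, 513, 510]
156 [130, 137, 170, 134, 120, 280, 303, 223, 223, 246, 247, 246, 255, 262, 255, 249, 245, 253, 242, 244, 232, 221, 187, 408, 518, 521, 516, 514, 516]
161 [122, 110, 259, 501, 524, 538, 334, 235, 249, 257, 255, 267, 272, 244, 216, 206, 190, 214, 230, 257, 243, 230, 192, 502, 525, 520, 511, 518, 512]
167 [21, 190, 501, 520, 518, 538, 287, 208, 223, 233, 244, 257, 263, 266, 253, 261, 263, 254, 250, 236, 227, 201, 346, 511, 518, 517, 519, 518, 514]
```

View pics/end2_c.png

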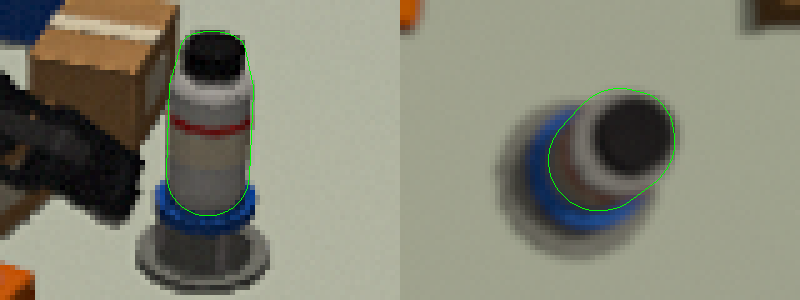

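View pics/end2.png

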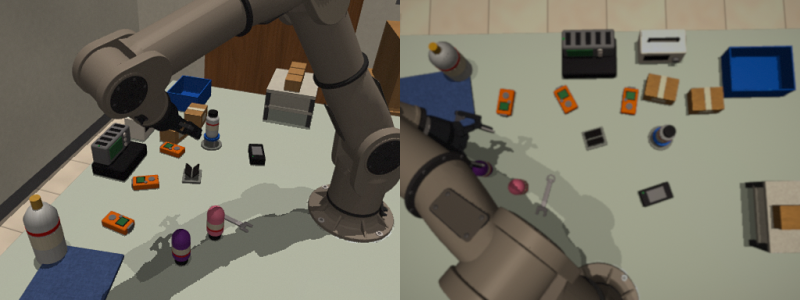

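```bash
python3 - <<'E'
from h import *
for n in("side","top"):
    a=cv2.imread(f"pics/{n}0_raw.png");b=cv2.imread(f"pics/{n}_end2_raw.png")
def org(im): 
    im=im.astype(int); m=((im[...,2]-im[...,0]>110)).astype(np.uint8); n,l,s,c=cv2.connectedComponentsWithStats(m); return sorted([(c[i].round(1).tolist(),int(s[i,4])) for i in range(1,n) if s[i,4]>60])
print(org(cv2.imread("pics/top0_raw.png")));print(org(cv2.imread("pics/top_end2_raw.png")))
print(current_contact_force(),current_t()); hand_in()
E
```

```text
[([135.1, 129.1], 322), ([212.6, 128.0], 327), ([293.5, 130.7], 327)]
[([41.9, 59.3], 64), ([135.0, 129.2], 346), ([212.4, 127.9], 354), ([293.5, 130.4], 352)]
[-0.52623799  0.11707523  0.1916153 ] 49.2417
the job is handed in; nothing more can be done
```

The bottle now stands cap up in the ring, released, and I handed the job in at about 49 s. I first laid it in the V cradle and let go, then took it again for the ring.

- **Cradle:** I lowered the bottle under a force guard. It touched one wall first, about 4 mm above the expected height, and settled the last few millimetres when released. The next picture showed it level in the cradle and free of the gripper.
- **Ring, first placing:** The pictures, and a 2.9 mm shift in where the bottle seated, showed it leaning about 2.5° towards +y. I gripped it again, turned it 2.6° about the centre of its round bottom, re-seated it and released it.
- **Final check:** The bottle looks upright and centred. In the top view the cap's column matches an upright model exactly. Its row is 1.4 px off, which would mean about 2° towards −x. The side view does not show that lean, so I took it as mostly camera bias and left it.
- **Surroundings:** The three detectors are within 0.3 px of where they started. The other bystanders look unmoved in the last pictures; I did not measure them. The robot is clear of everything, with tool force near zero.

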